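Move drying vessels on one stage and close the desiccator

TASK

Three empty vessels are being dried to constant mass on this bench; move each on to its next stage: the steel beaker from the hotplate into the desiccator, the steel dish from the desiccator onto the balance, and the porcelain crucible from the balance onto the hotplate, each upright in the middle of its new place. Let a vessel wait in the middle of the white tile to make room; never stand one on the bare bench, set everything down rather than dropping it, and do not shift the two bottles. With the beaker inside, close the desiccator by seating its lid squarely on the rim.

Things in the scene. Friction and masses are not known exactly. Their poses are not given: they have to be found in the camera images.
- beaker: Loose cylindrical stainless steel beaker, the tallest vessel: 45 mm diameter (48 mm at the rolled lip), 60 mm high, thin wall, about 70 g, a tiny pouring lip sticks 8 mm out at the rim (it is only seen, it cannot be touched). Starts on the hotplate. Origin: centre of its underside, z up.
- dish: Loose shallow round stainless steel dish, the lowest and widest vessel: 57 mm diameter at the foot, 61 mm at the rim, 25 mm high, about 50 g. Starts on the plate inside the open desiccator. Origin: centre of its underside, z up.
- crucible: Loose white porcelain crucible, the smallest vessel: tapered, 29 mm diameter at the foot, 41 mm at 20 mm height, 45 mm at the rim, 42 mm high, about 45 g. Starts on the balance pan. Origin: centre of its underside, z up.
- lid: Loose clear plastic desiccator lid, about 280 g, lying right way up on the bench: flat round flange 169 mm in diameter, low dome, on top a black knob to lift it by. Origin: centre of the flange's underside, z up. The flat top of the dome (80 mm across) is 42 mm above the origin; the knob is upright on the axis, 29 to 32 mm in diameter from 48 to 78 mm above the origin (its top), on a 40 mm collar from 42 to 48 mm.
- desiccator: Fixed round white plastic desiccator bowl without lid: flat rim flange 168 mm outside and 140 mm inside diameter, its top 90 mm above the origin. Inside, a flat white porcelain plate with small dark holes, its top 50 mm above the origin (40 mm below the rim), 140 mm clear diameter with upright walls. Origin: on its axis at bench height, z up.
- balance: Fixed cream laboratory balance, 180 by 150 mm, with a blue display strip on its front; round steel pan, 120 mm in diameter, its top 60 mm above the origin, which stands clear of the 46 mm high case. Origin: right under the middle of the pan at bench height; x points from the display to the back, z up.
- hotplate: Fixed white hotplate, 180 by 146 mm, two grey knobs on a dark front panel; square white ceramic top, 138 by 138 mm, its surface 90 mm above the origin. Origin: right under the middle of the ceramic top at bench height; x points from the knobs to the back, z up.
- tile: Fixed white ceramic tile on the bench, 110 by 110 mm, 10 mm thick; the free waiting place for one vessel. Origin: centre of its underside; its top is 10 mm above the origin, z up.
- amber_bottle: Loose brown glass bottle with black cap, 56 mm diameter, 135 mm high, standing on the bench between the stations; to be left alone. Origin: centre of its underside.
- white_bottle: Loose white plastic bottle with grey cap, 56 mm diameter, 120 mm high, standing on the bench between the stations; to be left alone. Origin: centre of its underside.
There are look-alikes about, which are no part of the job. Leave any blue, orange or turquoise look-alike of the beaker alone.

How it is judged (in metres and radians):
On the way:
1. one of the vessels stands waiting on the white tile, within 35 mm of its middle, let go (((horizontal distance between beaker and tile below 0.035 m and z of beaker in the frame of tile between 0.006 and 0.014 m and angle between beaker's own z axis and vertical below 0.06 rad and contact force between beaker and the fingers below 0.02 N) or (horizontal distance between dish and tile below 0.035 m and z of dish in the frame of tile between 0.006 and 0.014 m and angle between dish's own z axis and vertical below 0.06 rad and contact force between dish and the fingers below 0.02 N) or (horizontal distance between crucible and tile below 0.035 m and z of crucible in the frame of tile between 0.006 and 0.014 m and angle between crucible's own z axis and vertical below 0.06 rad and contact force between crucible and the fingers below 0.02 N))), for 0.2 s.
At the end, for the whole second after the job is handed in: Beaker on the desiccator plate, dish on the balance pan, crucible on the hotplate: each upright (0.06 rad), standing on it (height 4 mm), within 15 mm of its middle; lid flat on the rim (4 mm, 0.06 rad) within 10 mm of its axis; all released and at rest (0.02 m/s) (horizontal distance between beaker and desiccator below 0.015 m and z of beaker in the frame of desiccator between 0.046 and 0.054 m and angle between each of beaker, dish, crucible, lid's own z axis and vertical below 0.06 rad and horizontal distance between dish and balance below 0.015 m and z of dish in the frame of balance between 0.056 and 0.064 m and horizontal distance between crucible and hotplate below 0.015 m and z of crucible in the frame of hotplate between 0.086 and 0.094 m and horizontal distance between lid and desiccator below 0.01 m and z of lid in the frame of desiccator between 0.086 and 0.094 m and linear speed of each of beaker, dish, crucible, lid below 0.02 m/s); the robot touches nothing.
It fails at once if a vessel is set on the bare bench (height (world z) of any of beaker, dish, crucible below 0.005 m).
It fails at once if a vessel or the lid is dropped (falls free faster than 0.6 m/s) ((linear speed of beaker above 0.6 m/s and contact force between beaker and the fingers below 0.02 N) or (linear speed of dish above 0.6 m/s and contact force between dish and the fingers below 0.02 N) or (linear speed of crucible above 0.6 m/s and contact force between crucible and the fingers below 0.02 N) or (linear speed of lid above 0.6 m/s and contact force between lid and the fingers below 0.02 N)).
It fails at once if a bottle is shifted by more than 30 mm (distance of any of amber_bottle, white_bottle from where it was at the start of the episode above 0.03 m).
It also fails if it takes over 122 s, if anything falls off the work surface, if the arm or the gripper's body presses on something with over 40 N, if the wrist force passes 120 N, or if a joint passes its speed limit or range.

ROBOT

A 7-joint arm with a two-finger parallel gripper is mounted at the origin on the work surface. World frame = base frame: x ahead of the robot, y to its left, z up, the work surface at z = 0. Lengths are in m, angles in degrees, forces in N, time in s.
With the tool pointing down it reaches from about 0.425 to 0.875 m from the base axis. Payload 4.7 kg.
Tool frame: the origin (TCP) lies between the finger pads; the fingertips stand 11 mm ahead of it and the grasp point (between the pads) lies 8 mm behind it (env.tcp_to_tips is the distance from the TCP to the fingertips, in m); z points along the fingers, y is the line along which they close (so a half turn about z gives the same grasp; the last joint's range is limited). The gripper opens to 87 mm and grips with 3 to 60 N. Pads are 19 mm wide; open, the fingers measure 117 mm over their backs; the gripper's body (75 mm by 190 mm) begins 51 mm behind the grasp point.
Start: joints at [-76.255, 18.392, -4.016, 83.108, 1.295, 78.541, -3.26], TCP at [0.146, 0.634, 0.234] pointing down, gripper open.
Joint ranges: [-163.93, 163.93], [-17.29, 119.83], [-79.2, 71.16], [3.27, 140.29], [-89.18, 269.18], [5.43, 117.66], [-154.24, 154.24]. Speed limits (degrees/s): [147.25, 147.25, 180, 180, 180, 180, 180].

INTERFACE

Orientations are given as [roll, pitch, yaw] about the fixed x, y, z axes, in that order (R = Rz(yaw) Ry(pitch) Rx(roll)).
In Python, from cell import env, viewer gives the robot as it stands.
- The arm moves only by the tool step_arm, never from a script. Its arguments are lists of equal length, an entry for each row: "delta_pos": the shift along the tool's x, y, z in units of 0.2 m (1.0 is 0.2 m), a list of three; "rot": the turn, a rotation vector about the tool's x, y, z in units of 1.5 rad (1.0 is 1.5 rad), a list of three; "gripper": the gripper command: -1 is shut, 1 is fully open, values between are in proportion. A call has 1 to 20 rows; each row is the pose to reach, as a shift and turn from the pose commanded when the call began, along the tool's axes at that moment; what a row does not reach only later rows make up. A row lasts 1/8 s, in which the tool goes at most 62.5 mm and 10.7 degrees, less where a joint would pass 70% of its speed; a pose out of reach is approached as far as the arm can. A call with a number of a shift or a turn outside -1 to 1 is refused whole. A call with a gripper value outside its range is refused whole. The fingers move at their own pace and stop on an object; "squeeze" is the grip in N (left out, the last holds). Time passes only in rows, so rows that repeat a pose let the fingers close. It gives the time, the measured TCP pose, the force, the opening and the grip force at its end, in the units of the state.
- env.get_obs(): the state, without advancing time (a new reading comes with each control period).
- viewer.read_camera(name): name is "scene" or "top" or "wrist"; returns a dict with "img" (400x640x3 uint8, red, green, blue), "fx", "fy", "cx", "cy" (pixels), "pose" (4x4, takes a point from camera to world coordinates). Camera axes: x right, y down, z forward; pixel columns grow to the right and rows downward; lengths in m; the calibration is good to about 2 mm. A picture is of the moment at which its call begins. There is no depth.
- env.sign_off(): hands the job in; it is judged then, once.
The state is a dict: "time_s": time; "qpos": joint angles; "joint_velocities": joint speeds; "effort": joint torques, N m; "tool_pos": TCP position; "tool_rot": TCP orientation; "force": force on the tool from outside, world axes, zero at the start; "wrist_torque": the same for the moment, N m; "grip_width": finger opening in m; "grasp_force": force on a finger pad.
Only numpy, scipy, OpenCV 4.12 (cv2) and the standard library are available. Lean on these libraries where they do the work, as an engineer would, in place of code of your own. Each camera call takes 0.05 s, during which the arm holds its last target. There are 200 camera calls.

## Working session

There is one attempt and no reset: what is moved stays moved. The work goes in short steps, Python scripts to look and compute and a tool call to move; the robot and the scene stay as the last step left them, time stands still between calls to the robot, and variables do not carry over. Pictures are saved under pics/ and viewed, at most 17 in all, crops included, and the job is handed in when it is done.

Besides the shell and the picture viewer there is one more tool, called by a JSON object that holds its "op" and its "data". step_arm: Moves the arm, as the interface text tells. Shifts and turns lie within -1 to 1; 1 stands for 0.2 m of shift or 1.5 rad of turn. Its arguments: {"type":"object","properties":{"delta_pos":{"type":"array"},"rot":{"type":"array"},"gripper":{"type":"array"},"squeeze":{"type":"number"}},"required":["delta_pos","rot","gripper"]}

```bash
mkdir -p pics; ls; cat > h.py <<'E'
import numpy as np, cv2
from cell import env, viewer
from scipy.spatial.transform import Rotation as R
def cam(n,save=None):
    c=viewer.read_camera(n)
    if save: cv2.imwrite('pics/'+save,c['img'][:,:,::-1])
    return c
def ray(c,u,v,z):
    d=c['pose'][:3,:3]@np.array([(u-c['cx'])/c['fx'],(v-c['cy'])/c['fy'],1]); o=c['pose'][:3,3]
    return o+d*(z-o[2])/d[2]
def proj(c,p):
    q=np.linalg.inv(c['pose'])@np.append(p,1); return q[0]/q[2]*c['fx']+c['cx'],q[1]/q[2]*c['fy']+c['cy']
def delta(p,yaw=None):
    o=env.get_obs(); Rt=R.from_euler('xyz',o['tool_rot'],degrees=True)
    return Rt.inv().apply(np.array(p)-o['tool_pos'])/0.2
E
python3 - <<'E'
from h import *
o=env.get_obs(); print(o)
for n in('top','scene','wrist'):
    c=cam(n,n+'0.png'); print(n,c['fx'],c['cx'],c['cy'],c['pose'].round(3).tolist())
E
```

```text
pics
{'time_s': 0.0, 'qpos': array([-76.25503075,  18.43988266,  -4.01621458,  83.17496053,
         1.29342794,  78.54209649,  -3.25860913]), 'joint_velocities': array([ 0.08774222, -0.06747635,  0.04859648,  0.07110934, -0.01152137,
       -0.02792587,  0.01516657]), 'effort': array([-5.38827971e-04, -4.91289425e+01, -4.04417356e-01, -3.12528098e+01,
       -6.39041117e-02,  4.39449248e-02,  1.57322074e-04]), 'tool_pos': array([0.14543385, 0.63296379, 0.23245175]), 'tool_rot': array([-1.79888222e+02,  4.07278954e-03,  1.67066511e+02]), 'force': array([-0.32757802,  0.01291158, -0.44528877]), 'wrist_torque': array([ 0.00857358,  0.00974491, -0.0380882 ]), 'grasp_force': 0.0, 'grip_width': 0.08705347771076356}
top 397.0264218236848 317.30506967814665 195.99934347213272 [[0.026, -0.996, 0.089, 0.536], [-1.0, -0.027, -0.001, -0.007], [0.004, -0.089, -0.996, 0.981], [0.0, 0.0, 0.0, 1.0]]
scene 410.5214410750288 323.43536757981315 196.0282817606086 [[-0.886, 0.343, -0.311, 0.951], [0.463, 0.67, -0.58, 0.609], [0.01, -0.658, -0.753, 0.862], [0.0, 0.0, 0.0, 1.0]]
wrist 286.0369187224863 316.7545767348978 201.50396858386802 [[0.224, 0.943, 0.245, 0.08], [0.975, -0.216, -0.057, 0.648], [-0.001, 0.252, -0.968, 0.384], [0.0, 0.0, 0.0, 1.0]]
```

View pics/top0.png

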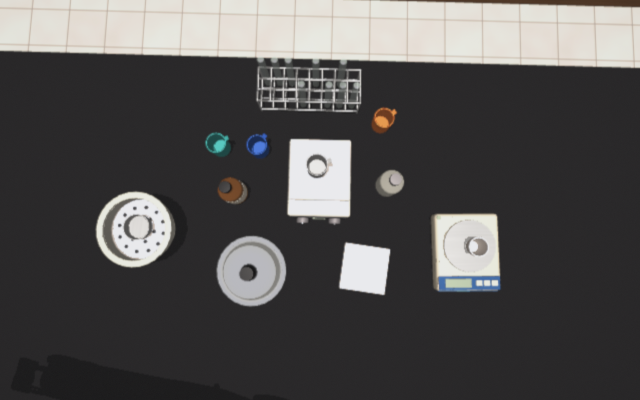

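View pics/scene0.png

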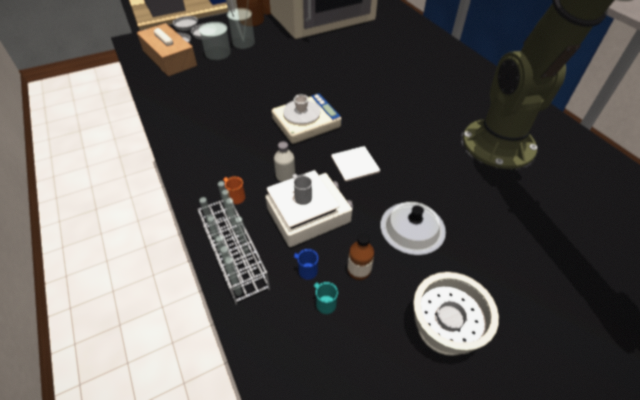

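The top view shows these candidates:
- Steel beaker: (317,166) on the hotplate (319,178). Its look-alikes are orange (383,120), blue (258,145) and turquoise (218,143).
- Dish: (139,227) in the desiccator (135,229).
- Crucible: (478,246) on the balance pan (468,245).
- Lid: knob (248,273), flange centre (251,271).
- Tile: (365,268).
- Bottles: (232,190) and (391,183).

The steel one on the hotplate is the beaker. I'll measure next and check the choice in a crop.

```bash
python3 - <<'E'
from h import *
c=cam('top'); im=c['img']; g=cv2.cvtColor(im,cv2.COLOR_RGB2GRAY)
def blob(u,v,w,th,name,z,inv=False):
    m=np.zeros_like(g); s=(slice(v-w,v+w),slice(u-w,u+w)); m[s]=((g[s]<th) if inv else (g[s]>th))*255
    cs,_=cv2.findContours(m,cv2.RETR_EXTERNAL,cv2.CHAIN_APPROX_NONE)
    k=max(cs,key=cv2.contourArea); h=cv2.convexHull(k); (x,y),(a,b),t=cv2.fitEllipse(h) if len(h)>5 else cv2.minAreaRect(h); r=cv2.minAreaRect(k)
    print(name,'ell',round(x,1),round(y,1),round(a),round(b),'world',ray(c,x,y,z).round(3),'rect',np.round(r[0],1),np.round(r[1]),round(r[2],1),ray(c,*r[0],z).round(3))
blob(135,229,50,70,'desic',.09)
blob(251,271,45,60,'lid',.003)
blob(248,273,14,60,'knob',.078,True)
blob(365,268,36,120,'tile',.01)
blob(466,252,48,120,'balance',.046)
for n,p in dict(beaker=(317,166,.15),dish=(139,227,.07),cruc=(477,247,.10),amber=(225,186,.135),white=(395,180,.12),pan=(468,245,.06),hot=(319,170,.09)).items(): print(n,ray(c,*p).round(3))
big=lambda u,v,w:cv2.resize(im[v-w:v+w,u-w:u+w],(390,390),interpolation=cv2.INTER_CUBIC)
o=np.vstack([np.hstack([big(319,172,50),big(135,229,50)])]);cv2.imwrite('pics/crop1.png',o[:,:,::-1])
o=np.hstack([big(468,250,50),big(251,271,50)]);cv2.imwrite('pics/crop2.png',o[:,:,::-1])
E
```

```text
desic ell 134.1 229.1 76 80 world [0.53  0.399 0.09 ] rect [133. 229.] [75. 78.] 45.0 [0.531 0.402 0.09 ]
lid ell 250.9 270.6 70 72 world [0.437 0.149 0.003] rect [251.  270.5] [71. 70.] 90.0 [0.437 0.148 0.003]
knob ell 248.6 271.6 14 14 world [0.442 0.142 0.078] rect [251.1 269.9] [14.  7.] 56.3 [0.446 0.136 0.078]
tile ell 364.0 267.7 59 60 world [ 0.452 -0.125  0.01 ] rect [364.3 268.2] [46. 47.] 8.1 [ 0.451 -0.126  0.01 ]
balance ell 466.4 251.1 65 200 world [ 0.499 -0.36   0.046] rect [466.3 250.7] [76. 64.] 87.4 [ 0.5   -0.36   0.046]
beaker [ 0.674 -0.005  0.15 ]
dish [0.535 0.397 0.07 ]
cruc [ 0.511 -0.363  0.1  ]
amber [0.628 0.191 0.135]
white [ 0.653 -0.177  0.12 ]
pan [ 0.514 -0.358  0.06 ]
hot [ 0.675 -0.01   0.09 ]
```

View pics/crop1.png

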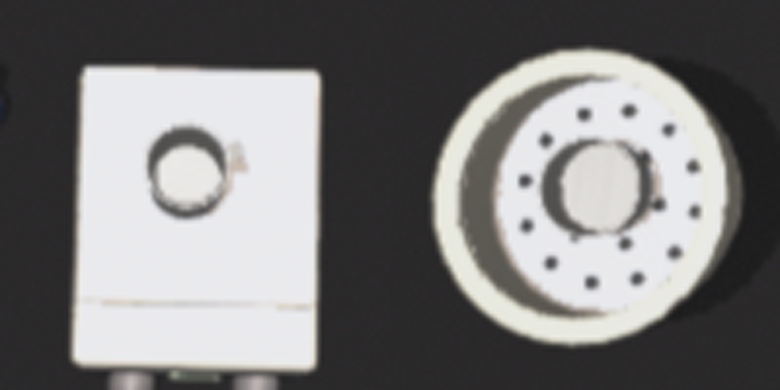

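View pics/crop2.png

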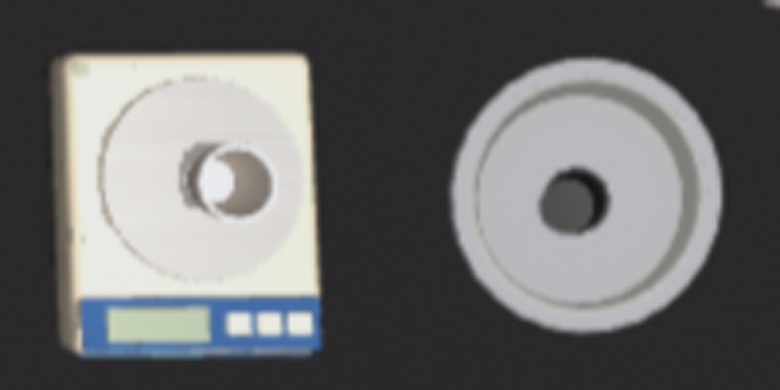

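The beaker and the other parts match their descriptions: the steel beaker is at (317,166), the dish rim centre at (138,227), the crucible rim at (478.5,246) and the pan at (469,246). The lid flange is at (251.4,271) with its knob top at (246.6,273.6).

```bash
python3 - <<'E'
from h import *
c=cam('top')
for n,p in dict(beaker=(317,166.1,.15),dish=(138.3,227,.075),desic=(133.9,229.2,.09),cruc=(478.5,246.1,.102),pan=(469.3,245.9,.06),hot=(320,169.2,.09),lid=(251.4,271,.004),knob=(246.6,273.6,.078),tile=(364.3,268.2,.01)).items(): print(n,ray(c,*p).round(4))
print(delta([.535,.398,.28]).round(3))
E
```

```text
beaker [ 0.6737 -0.0053  0.15  ]
dish [0.5354 0.3968 0.075 ]
desic [0.5302 0.3996 0.09  ]
cruc [ 0.5133 -0.3653  0.102 ]
pan [ 0.5121 -0.3612  0.06  ]
hot [ 0.6767 -0.0122  0.09  ]
lid [0.4362 0.1473 0.004 ]
knob [0.4377 0.1462 0.078 ]
tile [ 0.4506 -0.126   0.01  ]
[-2.161 -0.711 -0.234]
```

{"op": "step_arm", "data": {"delta_pos": [[-0.3,-0.1,-0.2],[-0.6,-0.2,-0.2],[-0.9,-0.3,-0.2],[-1,-0.33,-0.2]], "rot": [[0,0,-0.1],[0,0,-0.151],[0,0,-0.151],[0,0,-0.151]], "gripper": [1,1,1,1], "squeeze": 15}}

```text
time_s: 0.75
tool_pos: [0.3299, 0.5215, 0.274]
tool_rot: [-180.0, 0.1, 179.7]
force: [0.6, 0.7, -0.0]
grip_width: 0.0872
grasp_force: 0.0
```

```bash
python3 - <<'E'
from h import *
print(env.get_obs()['tool_rot'],env.get_obs()['tool_pos'],delta([.535,.398,.26]).round(3))
E
```

```text
[-1.79972957e+02  1.11328459e-01  1.79736816e+02] [0.3299341  0.52149989 0.27396828] [-1.028 -0.613  0.072]
```

{"op": "step_arm", "data": {"delta_pos": [[-0.3,-0.18,0],[-0.55,-0.36,0],[-0.8,-0.55,0],[-1,-0.61,0],[-1,-0.61,0],[-1,-0.61,0]], "rot": [[0,0,0],[0,0,0],[0,0,0],[0,0,0],[0,0,0],[0,0,0]], "gripper": [1,1,1,1,1,1]}}

```text
time_s: 1.5
tool_pos: [0.525, 0.4032, 0.2732]
tool_rot: [180.0, -0.1, -179.9]
force: [-1.6, -0.2, 0.1]
grip_width: 0.0871
grasp_force: 0.0
```

```bash
python3 - <<'E'
from h import *
c=cam('wrist','w1.png'); print(env.get_obs()['tool_pos'])
print(proj(c,[.5354,.3968,.075]),proj(c,[.5302,.3996,.09]))
E
```

```text
[0.52433168 0.40388793 0.27336325]
(np.float64(311.8814404361344), np.float64(191.64622849420806)) (np.float64(314.01444807277454), np.float64(190.12516662520935))
```

View pics/w1.png

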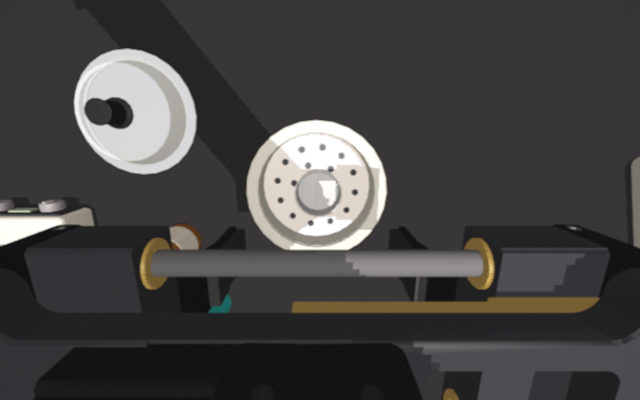

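The wrist view shows the desiccator rim centred near (317,190) and the dish rim near (318,192). I'll convert those to world coordinates.

```bash
python3 - <<'E'
from h import *
c=cam('wrist'); g=cv2.cvtColor(c['img'],cv2.COLOR_RGB2GRAY)
m=np.zeros_like(g); m[100:225,230:400]=(g[100:225,230:400]>120)*255
k=max(cv2.findContours(m,0,1)[0],key=cv2.contourArea)[:,0]; k=k[k[:,1]<222]
h=cv2.convexHull(k)[:,0]; h=h[h[:,1]<215]; e=cv2.fitEllipse(h); print(e, ray(c,*e[0],.09))
print('dish',ray(c,318,192,.075), delta([.535,.4,.27]).round(3), c['pose'][:3,3])
cv2.imwrite('pics/cr3.png',cv2.resize(c['img'][110:270,240:400],(560,560),interpolation=cv2.INTER_CUBIC)[:,:,::-1])
E
```

```text
((315.484375, 188.68450927734375), (137.25563049316406, 140.28770446777344), 94.63817596435547) [0.52782355 0.4021286  0.09      ]
dish [0.53522826 0.40524803 0.075     ] [-0.054 -0.021  0.018] [0.45699538 0.40302128 0.42485982]
```

View pics/cr3.png

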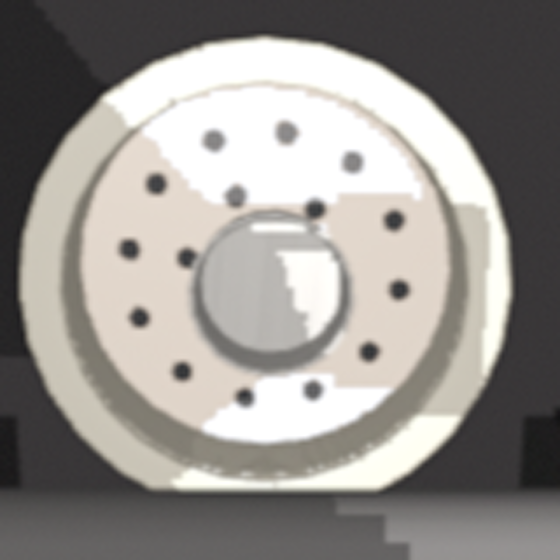

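The dish centre is about (0.535,0.404) and the desiccator axis about (0.529,0.401). I'm descending on the dish now.

{"op": "step_arm", "data": {"delta_pos": [[-0.053,0,0.2],[-0.053,0,0.45],[-0.053,0,0.7],[-0.053,0,0.85],[-0.053,0,0.95],[-0.053,0,1],[-0.053,0,1]], "rot": [[0,0,0],[0,0,0],[0,0,0],[0,0,0],[0,0,0],[0,0,0],[0,0,0]], "gripper": [1,1,1,1,1,1,1]}}

```text
time_s: 2.48
tool_pos: [0.5363, 0.403, 0.0738]
tool_rot: [180.0, 0.0, -179.9]
force: [-0.1, -0.5, 1.2]
grip_width: 0.0871
grasp_force: 0.0
```

{"op": "step_arm", "data": {"delta_pos": [[0,0,0.03],[0,0,0.045],[0,0,0.045],[0,0,0.045],[0,0,0.045],[0,0,0.045],[0,0,0.045]], "rot": [[0,0,0],[0,0,0],[0,0,0],[0,0,0],[0,0,0],[0,0,0],[0,0,0]], "gripper": [1,1,0.2,0.2,0.2,0.2,0.2]}}

```text
time_s: 3.35
tool_pos: [0.5365, 0.4028, 0.065]
tool_rot: [180.0, 0.0, -180.0]
force: [-0.5, 0.0, 1.7]
grip_width: 0.0584
grasp_force: 14.0
```

{"op": "step_arm", "data": {"delta_pos": [[0,0,0],[0,0,-0.03],[0,0,-0.1],[0,0,-0.25],[0,0,-0.45],[0,0,-0.7],[0,0,-0.9],[0,0,-0.9],[0,0,-0.9]], "rot": [[0,0,0],[0,0,0],[0,0,0],[0,0,0],[0,0,0],[0,0,0],[0,0,0],[0,0,0],[0,0,0]], "gripper": [0,0,0,0,0,0,0,0,0], "squeeze": 20}}

```text
time_s: 4.47
tool_pos: [0.5361, 0.4023, 0.2445]
tool_rot: [-180.0, -0.0, -180.0]
force: [0.3, -0.4, -1.7]
grip_width: 0.0579
grasp_force: 18.9
```

```bash
python3 - <<'E'
from h import *
c=cam('wrist'); s=cam('scene')
a=c['img'][80:330,140:500]
p=proj(s,env.get_obs()['tool_pos']); u,v=map(int,p); b=s['img'][max(v-90,0):v+60,max(u-90,0):u+90]
b=cv2.resize(b,(300,250)); cv2.imwrite('pics/g1.png',np.hstack([a,b])[:,:,::-1])
E
```

```text
(no output)
```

View pics/g1.png

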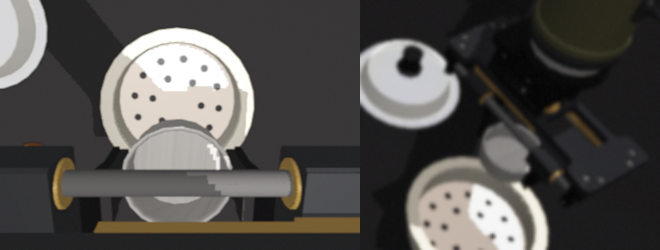

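The dish is held level at the fingers (about (175,160) in the crop). Next I carry it to the tile.

{"op": "step_arm", "data": {"delta_pos": [[0.03,-0.1,0],[0.07,-0.3,0],[0.1,-0.55,0],[0.13,-0.8,0],[0.15,-1,0]], "rot": [[0,0,0],[0,0,0],[0,0,0],[0,0,0],[0,0,0]], "gripper": [0,0,0,0,0]}}

```text
time_s: 5.2
tool_pos: [0.5057, 0.1999, 0.2433]
tool_rot: [-179.9, -0.1, 180.0]
force: [0.9, -0.4, -0.5]
grip_width: 0.0585
grasp_force: 18.9
```

{"op": "step_arm", "data": {"delta_pos": [[0.05,-0.25,0],[0.1,-0.5,0],[0.13,-0.75,0],[0.15,-1,0]], "rot": [[0,0,0],[0,0,0],[0,0,0],[0,0,0]], "gripper": [0,0,0,0]}}

```text
time_s: 5.7
tool_pos: [0.4755, 0.0009, 0.2435]
tool_rot: [-180.0, -0.1, -179.9]
force: [0.7, -0.6, 0.1]
grip_width: 0.0585
grasp_force: 18.9
```

{"op": "step_arm", "data": {"delta_pos": [[0.05,-0.25,0],[0.1,-0.45,0],[0.128,-0.6,0],[0.128,-0.64,0],[0.128,-0.64,0]], "rot": [[0,0,0],[0,0,0],[0,0,0],[0,0,0],[0,0,0]], "gripper": [0,0,0,0,0]}}

```text
time_s: 6.32
tool_pos: [0.4511, -0.1249, 0.244]
tool_rot: [180.0, -0.1, -180.0]
force: [-1.0, 0.4, -1.0]
grip_width: 0.0584
grasp_force: 18.9
```

{"op": "step_arm", "data": {"delta_pos": [[0,0,0.15],[0,0,0.4],[0,0,0.65],[0,0,0.85],[0,0,0.95],[0,0,1],[0,0,1]], "rot": [[0,0,0],[0,0,0],[0,0,0],[0,0,0],[0,0,0],[0,0,0],[0,0,0]], "gripper": [0,0,0,0,0,0,0]}}

```text
time_s: 7.2
tool_pos: [0.4512, -0.1245, 0.0442]
tool_rot: [180.0, -0.1, -179.9]
force: [1.0, -0.3, -0.3]
grip_width: 0.0581
grasp_force: 18.9
```

{"op": "step_arm", "data": {"delta_pos": [[0,0,0.03],[0,0,0.06],[0,0,0.075],[0,0,0.085],[0,0,0.09],[0,0,0.09]], "rot": [[0,0,0],[0,0,0],[0,0,0],[0,0,0],[0,0,0],[0,0,0]], "gripper": [0,0,0,0,0,0]}}

```text
time_s: 7.95
tool_pos: [0.4512, -0.1255, 0.0266]
tool_rot: [180.0, 0.0, -180.0]
force: [0.1, 0.5, -0.7]
grip_width: 0.0581
grasp_force: 18.9
```

{"op": "step_arm", "data": {"delta_pos": [[0,0,0.005],[0,0,0.008],[0,0,0.01],[0,0,0.01]], "rot": [[0,0,0],[0,0,0],[0,0,0],[0,0,0]], "gripper": [0,0,0,0]}}

```text
time_s: 8.45
tool_pos: [0.4512, -0.1255, 0.0248]
tool_rot: [180.0, 0.0, -180.0]
force: [-2.1, -0.3, 4.5]
grip_width: 0.0581
grasp_force: 18.5
```

{"op": "step_arm", "data": {"delta_pos": [[0,0,0],[0,0,0],[0,0,0],[0,0,0],[0,0,-0.1],[0,0,-0.3],[0,0,-0.6],[0,0,-0.9],[0,0,-1],[0,0,-1]], "rot": [[0,0,0],[0,0,0],[0,0,0],[0,0,0],[0,0,0],[0,0,0],[0,0,0],[0,0,0],[0,0,0],[0,0,0]], "gripper": [0.5,0.8,0.9,0.9,0.9,0.9,1,1,1,1]}}

```text
time_s: 9.7
tool_pos: [0.4522, -0.1257, 0.2261]
tool_rot: [180.0, 0.2, -180.0]
force: [-0.1, 0.6, -0.6]
grip_width: 0.0872
grasp_force: 0.0
```

```bash
python3 - <<'E'
from h import *
c=cam('top'); im=c['img']; cv2.imwrite('pics/t2.png',im[:,:,::-1])
print(env.get_obs()['tool_pos'],delta([.6737,-.0053,.225]).round(3))
E
```

```text
[ 0.4511942  -0.12545429  0.22439249] [-1.113  0.6   -0.002]
```

{"op": "step_arm", "data": {"delta_pos": [[-0.2,0.1,-0.1],[-0.45,0.25,-0.2],[-0.7,0.4,-0.2],[-0.9,0.55,-0.2],[-1,0.6,-0.2],[-1,0.6,-0.2],[-1,0.6,-0.2]], "rot": [[0,0,0],[0,0,0],[0,0,0],[0,0,0],[0,0,0],[0,0,0],[0,0,0]], "gripper": [1,1,1,1,1,1,1]}}

```text
time_s: 10.62
tool_pos: [0.6498, -0.0068, 0.2631]
tool_rot: [-179.9, -0.2, 179.9]
force: [0.2, 0.4, 0.3]
grip_width: 0.0869
grasp_force: 0.0
```

```bash
python3 - <<'E'
from h import *
c=cam('wrist','w2.png'); print(proj(c,[.6737,-.0053,.15]),proj(c,[.6767,-.0122,.09]),env.get_obs()['tool_pos'])
E
```

```text
(np.float64(318.8029837996598), np.float64(224.25060624777274)) (np.float64(312.62741122529457), np.float64(210.10599998295345)) [ 0.64992454 -0.00690936  0.26382789]
```

View pics/w2.png

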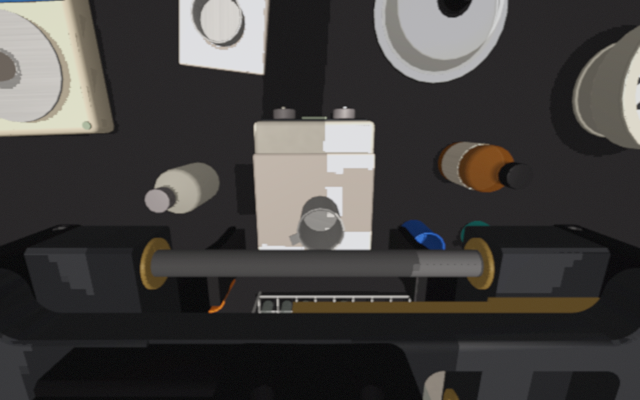

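The beaker rim is centred near (321,228) in the wrist view, so it stands at about (0.675,-0.0035). The ceramic top is centred at about (0.677,-0.011).

{"op": "step_arm", "data": {"delta_pos": [[-0.1,0.017,0.0],[-0.125,0.017,0.1],[-0.125,0.017,0.3],[-0.125,0.017,0.5],[-0.125,0.017,0.65],[-0.125,0.017,0.7],[-0.125,0.017,0.7],[-0.125,0.017,0.7],[-0.125,0.017,0.7],[-0.125,0.017,0.7],[-0.125,0.017,0.7]], "rot": [[0,0,0],[0,0,0],[0,0,0],[0,0,0],[0,0,0],[0,0,0],[0,0,0],[0,0,0],[0,0,0],[0,0,0],[0,0,0]], "gripper": [1,1,1,1,1,1,1,0.3,-0.2,-0.2,-0.2], "squeeze": 12}}

```text
time_s: 12.05
tool_pos: [0.6763, -0.0019, 0.1249]
tool_rot: [180.0, 0.0, -180.0]
force: [-0.3, 0.9, -0.8]
grip_width: 0.0556
grasp_force: 0.0
```

{"op": "step_arm", "data": {"delta_pos": [[0,0,0],[0,0,-0.03],[0,0,-0.1],[0,0,-0.25],[0,0,-0.45],[0,0,-0.65],[0,0,-0.65]], "rot": [[0,0,0],[0,0,0],[0,0,0],[0,0,0],[0,0,0],[0,0,0],[0,0,0]], "gripper": [-0.2,-0.2,-0.2,-0.2,-0.2,-0.2,-0.2]}}

```text
time_s: 12.92
tool_pos: [0.6782, -0.0024, 0.2602]
tool_rot: [180.0, 0.5, -180.0]
force: [0.7, -0.5, -1.2]
grip_width: 0.0457
grasp_force: 12.1
```

{"op": "step_arm", "data": {"delta_pos": [[0.05,0.1,0],[0.15,0.3,0],[0.25,0.55,0],[0.35,0.8,0],[0.4,1,0]], "rot": [[0,0,0],[0,0,0],[0,0,0],[0,0,0],[0,0,0]], "gripper": [-0.2,-0.2,-0.2,-0.2,-0.2]}}

```text
time_s: 13.55
tool_pos: [0.5925, 0.2025, 0.2531]
tool_rot: [180.0, -0.2, -179.7]
force: [0.7, -0.4, -0.1]
grip_width: 0.0455
grasp_force: 12.1
```

{"op": "step_arm", "data": {"delta_pos": [[0.1,0.25,0],[0.2,0.5,0],[0.3,0.75,0],[0.35,0.95,0],[0.35,1,0],[0.35,1,0]], "rot": [[0,0,0],[0,0,0],[0,0,0],[0,0,0],[0,0,0],[0,0,0]], "gripper": [-0.2,-0.2,-0.2,-0.2,-0.2,-0.2]}}

```text
time_s: 14.3
tool_pos: [0.5245, 0.3984, 0.2533]
tool_rot: [-179.9, -0.1, -179.8]
force: [0.3, -1.0, -1.0]
grip_width: 0.0457
grasp_force: 12.1
```

```bash
python3 - <<'E'
from h import *
c=cam('wrist','w3.png'); print(env.get_obs()['tool_pos'],delta([.529,.401,.0845]).round(3))
E
```

```text
[0.52555562 0.39685651 0.25375062] [-0.018  0.022  0.846]
```

View pics/w3.png

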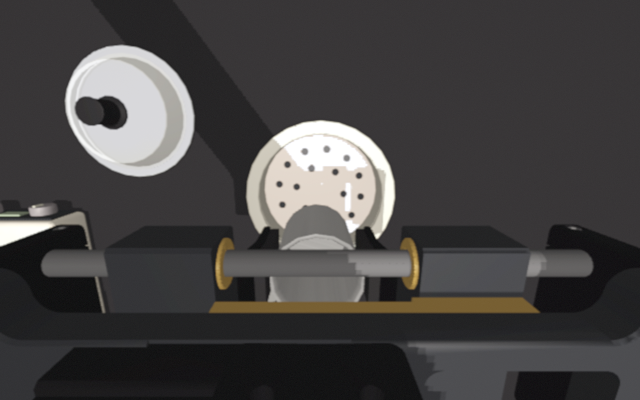

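The beaker is held upright above the open desiccator, with its base near (317,225). I'm lowering it.

{"op": "step_arm", "data": {"delta_pos": [[-0.018,0.02,0.15],[-0.018,0.02,0.35],[-0.018,0.02,0.55],[-0.018,0.02,0.7],[-0.018,0.02,0.77],[-0.018,0.02,0.8],[-0.018,0.02,0.82],[-0.018,0.02,0.82]], "rot": [[0,0,0],[0,0,0],[0,0,0],[0,0,0],[0,0,0],[0,0,0],[0,0,0],[0,0,0]], "gripper": [-0.2,-0.2,-0.2,-0.2,-0.2,-0.2,-0.2,-0.2]}}

```text
time_s: 15.35
tool_pos: [0.5299, 0.4022, 0.0915]
tool_rot: [179.9, 0.1, -180.0]
force: [-0.0, 0.3, -0.7]
grip_width: 0.0453
grasp_force: 12.1
```

{"op": "step_arm", "data": {"delta_pos": [[0,0,0.008],[0,0,0.016],[0,0,0.02],[0,0,0.02],[0,0,0.02]], "rot": [[0,0,0],[0,0,0],[0,0,0],[0,0,0],[0,0,0]], "gripper": [-0.2,-0.2,-0.2,-0.2,-0.2]}}

```text
time_s: 15.98
tool_pos: [0.5294, 0.402, 0.0866]
tool_rot: [180.0, 0.0, -180.0]
force: [-0.0, -0.3, -0.5]
grip_width: 0.0456
grasp_force: 12.1
```

{"op": "step_arm", "data": {"delta_pos": [[0,0,0.006],[0,0,0.012],[0,0,0.014],[0,0,0.014],[0,0,0.014]], "rot": [[0,0,0],[0,0,0],[0,0,0],[0,0,0],[0,0,0]], "gripper": [-0.2,-0.2,-0.2,-0.2,-0.2]}}

```text
time_s: 16.6
tool_pos: [0.5296, 0.4019, 0.0843]
tool_rot: [180.0, 0.0, -180.0]
force: [-1.2, -0.6, 4.3]
grip_width: 0.0458
grasp_force: 12.3
```

{"op": "step_arm", "data": {"delta_pos": [[0,0,0],[0,0,0],[0,0,0],[0,0,-0.1],[0,0,-0.3],[0,0,-0.6],[0,0,-0.9],[0,0,-0.9]], "rot": [[0,0,0],[0,0,0],[0,0,0],[0,0,0],[0,0,0],[0,0,0],[0,0,0],[0,0,0]], "gripper": [0.3,0.6,0.7,0.7,0.7,0.7,0.7,0.7]}}

```text
time_s: 17.6
tool_pos: [0.5322, 0.4035, 0.2723]
tool_rot: [179.5, 0.6, -180.0]
force: [0.1, 0.5, -0.1]
grip_width: 0.074
grasp_force: 0.0
```

{"op": "step_arm", "data": {"delta_pos": [[0.1,-0.2,0],[0.2,-0.45,0],[0.3,-0.7,0],[0.4,-0.9,0],[0.46,-1,0],[0.46,-1,0],[0.46,-1,0]], "rot": [[0,0,0],[0,0,0],[0,0,0],[0,0,0],[0,0,0],[0,0,0],[0,0,0]], "gripper": [0.7,0.7,0.7,0.7,0.7,0.7,0.7]}}

```text
time_s: 18.48
tool_pos: [0.4377, 0.2028, 0.264]
tool_rot: [180.0, 0.0, -179.9]
force: [0.5, 0.0, 0.4]
grip_width: 0.0743
grasp_force: 0.0
```

```bash
python3 - <<'E'
from h import *
c=cam('wrist'); print(env.get_obs()['tool_pos'])
t=cam('top')
print(proj(c,[.4377,.1462,.078]),proj(c,[.4362,.1473,.0]))
def big(c,p,w):
    u,v=map(int,proj(c,p)); u=min(max(u,w),640-w);v=min(max(v,w),400-w); print(u-w,v-w); return cv2.resize(c['img'][v-w:v+w,u-w:u+w],(390,390),interpolation=cv2.INTER_CUBIC)
cv2.imwrite('pics/l1.png',np.hstack([big(c,[.437,.147,.04],90),big(t,[.53,.4,.09],50)])[:,:,::-1])
E
```

```text
[0.43769004 0.20295229 0.26380139]
(np.float64(269.80181549974134), np.float64(185.09205370080969)) (np.float64(278.9076932482547), np.float64(173.59870139508362))
184 88
83 179
```

View pics/l1.png

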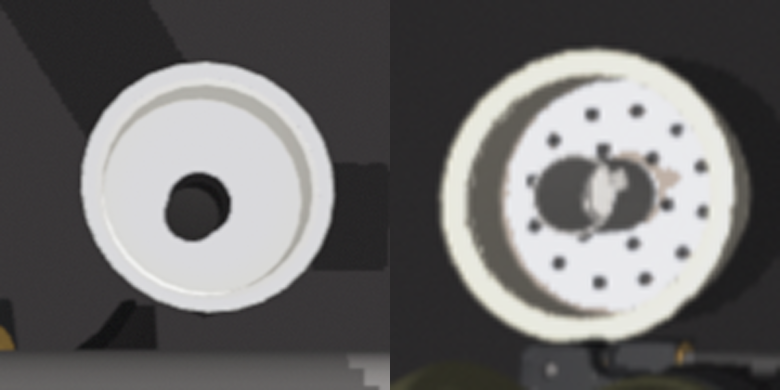

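The beaker stands in the desiccator. The lid knob top is at wrist pixel (273.5,185) and the flange at (280,174), so the lid is at about (0.437,0.149). Next I grip the knob.

{"op": "step_arm", "data": {"delta_pos": [[0,-0.2,0.1],[0,-0.269,0.3],[0,-0.269,0.55],[0,-0.269,0.75],[0,-0.269,0.9],[0,-0.269,0.98],[0,-0.269,1],[0,-0.269,1]], "rot": [[0,0,0],[0,0,0],[0,0,0],[0,0,0],[0,0,0],[0,0,0],[0,0,0],[0,0,0]], "gripper": [0.5,0.3,0.2,0.2,0.2,0.2,0.2,0.2]}}

```text
time_s: 19.58
tool_pos: [0.4383, 0.1485, 0.0644]
tool_rot: [180.0, 0.1, -179.9]
force: [0.8, 0.3, 0.0]
grip_width: 0.0519
grasp_force: 0.0
```

{"op": "step_arm", "data": {"delta_pos": [[0,0,0.01],[0,0,0.01],[0,0,0.01],[0,0,0.01],[0,0,0.01],[0,0,0.01]], "rot": [[0,0,0],[0,0,0],[0,0,0],[0,0,0],[0,0,0],[0,0,0]], "gripper": [0.1,-0.2,-0.4,-0.6,-0.6,-0.6], "squeeze": 35}}

```text
time_s: 20.32
tool_pos: [0.4378, 0.1484, 0.0621]
tool_rot: [180.0, 0.0, -180.0]
force: [-1.1, 1.2, 3.6]
grip_width: 0.0281
grasp_force: 34.7
```

{"op": "step_arm", "data": {"delta_pos": [[0,0,-0.02],[0,0,-0.06],[0,0,-0.15],[0,0,-0.3],[0,0,-0.5],[0,0,-0.7],[0,0,-0.9],[0,0,-0.95],[0,0,-0.95],[0,0,-0.95]], "rot": [[0,0,0],[0,0,0],[0,0,0],[0,0,0],[0,0,0],[0,0,0],[0,0,0],[0,0,0],[0,0,0],[0,0,0]], "gripper": [-0.6,-0.6,-0.6,-0.6,-0.6,-0.6,-0.6,-0.6,-0.6,-0.6]}}

```text
time_s: 21.58
tool_pos: [0.4365, 0.1476, 0.2498]
tool_rot: [-179.9, -0.2, -180.0]
force: [-0.4, -0.0, -2.9]
grip_width: 0.0287
grasp_force: 34.8
```

```bash
python3 - <<'E'
from h import *
o=env.get_obs();print(o['tool_pos'],o['wrist_torque'],delta([.5295,.4015,.255]).round(3))
c=cam('wrist'); t=cam('top')
a=cv2.resize(c['img'][90:330,140:500],(360,240)); b=t['img'][180:330,60:330]
cv2.imwrite('pics/l2.png',np.hstack([a,cv2.resize(b,(432,240))])[:,:,::-1])
E
```

```text
[0.43653238 0.14762088 0.24976961] [ 0.02198114  0.04027526 -0.00872726] [-0.466  1.269 -0.03 ]
```

View pics/l2.png

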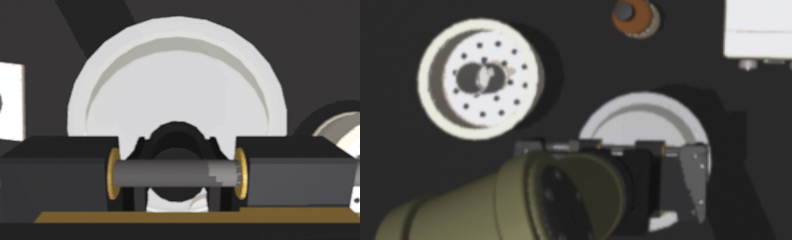

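The lid hangs level from the knob. I carry it over the desiccator.

{"op": "step_arm", "data": {"delta_pos": [[-0.05,0.1,0],[-0.15,0.3,0],[-0.25,0.5,0],[-0.35,0.75,0],[-0.42,0.95,0],[-0.467,1,0]], "rot": [[0,0,0],[0,0,0],[0,0,0],[0,0,0],[0,0,0],[0,0,0]], "gripper": [-0.6,-0.6,-0.6,-0.6,-0.6,-0.6]}}

```text
time_s: 22.42
tool_pos: [0.5295, 0.3519, 0.2492]
tool_rot: [-179.9, -0.2, -179.7]
force: [-0.8, -1.1, -3.6]
grip_width: 0.028
grasp_force: 34.8
```

{"op": "step_arm", "data": {"delta_pos": [[0,0.15,0],[0,0.27,0],[0,0.27,0],[0,0.27,0],[0,0.27,0]], "rot": [[0,0,0],[0,0,0],[0,0,0],[0,0,0],[0,0,0]], "gripper": [-0.6,-0.6,-0.6,-0.6,-0.6]}}

```text
time_s: 23.05
tool_pos: [0.5314, 0.4004, 0.2518]
tool_rot: [-180.0, 0.0, 179.9]
force: [-0.5, -0.6, -3.1]
grip_width: 0.0287
grasp_force: 34.8
```

{"op": "step_arm", "data": {"delta_pos": [[0.005,0.005,0.08],[0.005,0.005,0.2],[0.005,0.005,0.33],[0.005,0.005,0.41],[0.005,0.005,0.44],[0.005,0.005,0.46],[0.005,0.005,0.47],[0.005,0.005,0.47]], "rot": [[0,0,0],[0,0,0],[0,0,0],[0,0,0],[0,0,0],[0,0,0],[0,0,0],[0,0,0]], "gripper": [-0.6,-0.6,-0.6,-0.6,-0.6,-0.6,-0.6,-0.6]}}

```text
time_s: 24.05
tool_pos: [0.53, 0.4034, 0.1584]
tool_rot: [180.0, 0.0, -180.0]
force: [-0.2, -0.4, -2.7]
grip_width: 0.0286
grasp_force: 34.8
```

{"op": "step_arm", "data": {"delta_pos": [[0,0,0.007],[0,0,0.014],[0,0,0.02],[0,0,0.02],[0,0,0.02]], "rot": [[0,0,0],[0,0,0],[0,0,0],[0,0,0],[0,0,0]], "gripper": [-0.6,-0.6,-0.6,-0.6,-0.6]}}

```text
time_s: 24.68
tool_pos: [0.5298, 0.4032, 0.1538]
tool_rot: [180.0, 0.0, -180.0]
force: [0.5, -0.5, -3.4]
grip_width: 0.0281
grasp_force: 34.8
```

{"op": "step_arm", "data": {"delta_pos": [[0,0.0,0.005],[0,-0.005,0.01],[0,-0.005,0.013],[0,-0.005,0.013],[0,-0.005,0.013]], "rot": [[0,0,0],[0,0,0],[0,0,0],[0,0,0],[0,0,0]], "gripper": [-0.6,-0.6,-0.6,-0.6,-0.6]}}

```text
time_s: 25.3
tool_pos: [0.5297, 0.4028, 0.1522]
tool_rot: [179.9, 0.0, -179.9]
force: [-2.4, 0.3, 4.5]
grip_width: 0.0286
grasp_force: 34.7
```

{"op": "step_arm", "data": {"delta_pos": [[0,0,0],[0,0,0],[0,0,0],[0,0,-0.1],[0,0,-0.3],[0,0,-0.55],[0,0,-0.6],[0,0,-0.6]], "rot": [[0,0,0],[0,0,0],[0,0,0],[0,0,0],[0,0,0],[0,0,0],[0,0,0],[0,0,0]], "gripper": [-0.2,0.2,0.4,0.5,0.7,1,1,1]}}

```text
time_s: 26.3
tool_pos: [0.5303, 0.4023, 0.2728]
tool_rot: [179.9, 0.1, -180.0]
force: [-0.1, -0.1, -1.3]
grip_width: 0.0861
grasp_force: 0.0
```

{"op": "step_arm", "data": {"delta_pos": [[0,-0.2,0],[0,-0.45,0],[0,-0.7,0],[0,-1,0]], "rot": [[0,0,0],[0,0,0],[0,0,0],[0,0,0]], "gripper": [1,1,1,1]}}

```text
time_s: 26.8
tool_pos: [0.5287, 0.201, 0.2692]
tool_rot: [-179.9, -0.1, -179.9]
force: [0.2, -0.5, -0.0]
grip_width: 0.0873
grasp_force: 0.0
```

{"op": "step_arm", "data": {"delta_pos": [[0,-0.25,0],[0,-0.5,0],[0,-0.75,0],[0,-1,0]], "rot": [[0,0,0],[0,0,0],[0,0,0],[0,0,0]], "gripper": [1,1,1,1]}}

```text
time_s: 27.3
tool_pos: [0.5289, 0.0006, 0.2696]
tool_rot: [-180.0, -0.2, -179.9]
force: [0.3, -0.5, -0.3]
grip_width: 0.0869
grasp_force: 0.0
```

{"op": "step_arm", "data": {"delta_pos": [[0,-0.25,0],[0,-0.5,0],[0,-0.75,0],[0,-1,0]], "rot": [[0,0,0],[0,0,0],[0,0,0],[0,0,0]], "gripper": [1,1,1,1]}}

```text
time_s: 27.8
tool_pos: [0.5292, -0.1989, 0.2696]
tool_rot: [180.0, -0.1, -179.9]
force: [1.1, -0.7, -0.6]
grip_width: 0.087
grasp_force: 0.0
```

{"op": "step_arm", "data": {"delta_pos": [[0,-0.25,0],[0,-0.5,0],[0.1,-0.75,0],[0.15,-0.8,0],[0.15,-0.8,0],[0.15,-0.8,0]], "rot": [[0,0,0],[0,0,0],[0,0,0],[0,0,0],[0,0,0],[0,0,0]], "gripper": [1,1,1,1,1,1]}}

```text
time_s: 28.55
tool_pos: [0.5016, -0.3555, 0.2705]
tool_rot: [179.9, 0.0, -179.8]
force: [0.5, -0.1, -0.2]
grip_width: 0.087
grasp_force: 0.0
```

```bash
python3 - <<'E'
from h import *
o=env.get_obs();print(o['tool_pos'],o['tool_rot'])
c=cam('wrist'); t=cam('top')
print(proj(c,[.5133,-.3653,.102]),proj(c,[.5121,-.3612,.06]), proj(t,[.53,.4015,.09]),proj(t,[.53,.4015,.168]))
def big(c,p,w):
    u,v=map(int,proj(c,p)); u=min(max(u,w),640-w);v=min(max(v,w),400-w); print(u-w,v-w); return cv2.resize(c['img'][v-w:v+w,u-w:u+w],(390,390),interpolation=cv2.INTER_CUBIC)
cv2.imwrite('pics/c1.png',np.hstack([big(c,[.512,-.363,.06],75),big(t,[.53,.4,.09],50)])[:,:,::-1])
E
```

```text
[ 0.50157356 -0.35549499  0.27049629] [ 1.79889899e+02  2.64235010e-04 -1.79781951e+02]
(np.float64(308.229676098332), np.float64(198.1763546277106)) (np.float64(312.25364108453675), np.float64(189.47730697561065)) (np.float64(133.05927141673257), np.float64(229.28455767607943)) (np.float64(115.49840425775332), np.float64(229.07832251806002))
235 114
83 179
```

View pics/c1.png

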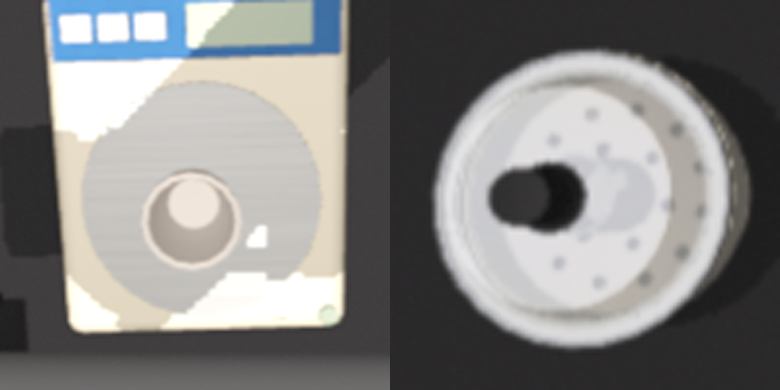

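The lid is seated, with its flange concentric with the rim. The crucible rim centre is at wrist pixel (309,199), giving (0.514,-0.3645). The pan centre is at (312.5,190.5), giving (0.513,-0.361).

{"op": "step_arm", "data": {"delta_pos": [[-0.062,-0.045,0.15],[-0.062,-0.045,0.4],[-0.062,-0.045,0.65],[-0.062,-0.045,0.82],[-0.062,-0.045,0.9],[-0.062,-0.045,0.93],[-0.062,-0.045,0.93],[-0.062,-0.045,0.93],[-0.062,-0.045,0.93],[-0.062,-0.045,0.93],[-0.062,-0.045,0.93],[-0.062,-0.045,0.93]], "rot": [[0,0,0],[0,0,0],[0,0,0],[0,0,0],[0,0,0],[0,0,0],[0,0,0],[0,0,0],[0,0,0],[0,0,0],[0,0,0],[0,0,0]], "gripper": [1,1,1,1,1,1,0.6,0.2,-0.2,-0.2,-0.2,-0.2], "squeeze": 12}}

```text
time_s: 30.15
tool_pos: [0.5128, -0.3668, 0.0852]
tool_rot: [180.0, 0.0, -180.0]
force: [-0.3, -0.5, 1.9]
grip_width: 0.0423
grasp_force: 11.9
```

{"op": "step_arm", "data": {"delta_pos": [[0,0,-0.01],[0,0,-0.04],[0,0,-0.1],[0,0,-0.25],[0,0,-0.45],[0,0,-0.7],[0,0,-0.9],[0,0,-0.9],[0,0,-0.9]], "rot": [[0,0,0],[0,0,0],[0,0,0],[0,0,0],[0,0,0],[0,0,0],[0,0,0],[0,0,0],[0,0,0]], "gripper": [-0.2,-0.2,-0.2,-0.2,-0.2,-0.2,-0.2,-0.2,-0.2]}}

```text
time_s: 31.28
tool_pos: [0.5125, -0.3666, 0.2649]
tool_rot: [180.0, 0.0, -180.0]
force: [0.8, 0.2, -0.7]
grip_width: 0.0425
grasp_force: 11.9
```

```bash
python3 - <<'E'
from h import *
print(env.get_obs()['tool_pos'],delta([.677,-.011,.27]).round(3))
c=cam('wrist'); cv2.imwrite('pics/c2.png',c['img'][80:330,140:500][:,:,::-1])
E
```

```text
[ 0.51251711 -0.366638    0.26494921] [-0.824  1.778 -0.024]
```

View pics/c2.png

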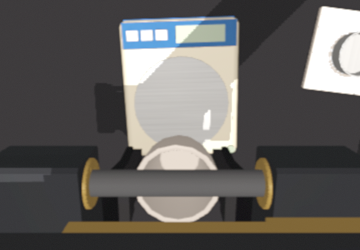

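The crucible is held upright, with its rim at about (177,185) in the crop. I take it to the hotplate.

{"op": "step_arm", "data": {"delta_pos": [[-0.05,0.1,0],[-0.15,0.3,0],[-0.25,0.5,0],[-0.35,0.75,0],[-0.45,1,0]], "rot": [[0,0,0],[0,0,0],[0,0,0],[0,0,0],[0,0,0]], "gripper": [-0.2,-0.2,-0.2,-0.2,-0.2]}}

```text
time_s: 31.95
tool_pos: [0.6023, -0.165, 0.2635]
tool_rot: [180.0, -0.1, -180.0]
force: [0.9, -0.0, -0.4]
grip_width: 0.0422
grasp_force: 11.9
```

{"op": "step_arm", "data": {"delta_pos": [[-0.1,0.25,0],[-0.2,0.5,0],[-0.3,0.7,0],[-0.37,0.778,0],[-0.37,0.778,0],[-0.37,0.778,0]], "rot": [[0,0,0],[0,0,0],[0,0,0],[0,0,0],[0,0,0],[0,0,0]], "gripper": [-0.2,-0.2,-0.2,-0.2,-0.2,-0.2]}}

```text
time_s: 32.7
tool_pos: [0.6755, -0.0131, 0.2643]
tool_rot: [-179.9, -0.1, 179.9]
force: [0.4, -0.2, -0.4]
grip_width: 0.0424
grasp_force: 11.9
```

{"op": "step_arm", "data": {"delta_pos": [[0,0,0.1],[0,0,0.3],[0,0,0.5],[0,0,0.62],[0,0,0.68],[0,0,0.71],[0,0,0.72],[0,0,0.72]], "rot": [[0,0,0],[0,0,0],[0,0,0],[0,0,0],[0,0,0],[0,0,0],[0,0,0],[0,0,0]], "gripper": [-0.2,-0.2,-0.2,-0.2,-0.2,-0.2,-0.2,-0.2]}}

```text
time_s: 33.7
tool_pos: [0.677, -0.0112, 0.1221]
tool_rot: [180.0, 0.1, -180.0]
force: [-0.2, 0.5, -0.5]
grip_width: 0.0422
grasp_force: 11.9
```

Contact is expected at a TCP height of about 0.115.

{"op": "step_arm", "data": {"delta_pos": [[0,0,0.008],[0,0,0.016],[0,0,0.024],[0,0,0.028],[0,0,0.03],[0,0,0.03]], "rot": [[0,0,0],[0,0,0],[0,0,0],[0,0,0],[0,0,0],[0,0,0]], "gripper": [-0.2,-0.2,-0.2,-0.2,-0.2,-0.2]}}

```text
time_s: 34.45
tool_pos: [0.6765, -0.0111, 0.1153]
tool_rot: [180.0, 0.0, -180.0]
force: [-1.1, 0.6, 0.4]
grip_width: 0.0421
grasp_force: 11.9
```

{"op": "step_arm", "data": {"delta_pos": [[0,0,0.004],[0,0,0.007],[0,0,0.008],[0,0,0.008]], "rot": [[0,0,0],[0,0,0],[0,0,0],[0,0,0]], "gripper": [-0.2,-0.2,-0.2,-0.2]}}

```text
time_s: 34.95
tool_pos: [0.6771, -0.0109, 0.1151]
tool_rot: [180.0, 0.1, -179.9]
force: [-2.2, 0.9, 6.4]
grip_width: 0.0422
grasp_force: 11.6
```

{"op": "step_arm", "data": {"delta_pos": [[0,0,0],[0,0,0],[0,0,0],[0,0,0],[0,0,-0.1],[0,0,-0.3],[0,0,-0.6],[0,0,-0.7],[0,0,-0.7]], "rot": [[0,0,0],[0,0,0],[0,0,0],[0,0,0],[0,0,0],[0,0,0],[0,0,0],[0,0,0],[0,0,0]], "gripper": [0.2,0.5,0.8,1,1,1,1,1,1]}}

```text
time_s: 36.08
tool_pos: [0.6774, -0.0115, 0.2562]
tool_rot: [180.0, 0.2, -180.0]
force: [0.0, 0.3, -0.3]
grip_width: 0.0873
grasp_force: 0.0
```

{"op": "step_arm", "data": {"delta_pos": [[0.25,-0.12,0],[0.5,-0.25,0],[0.75,-0.38,0],[0.95,-0.48,0],[1,-0.572,0],[1,-0.572,0],[1,-0.572,0]], "rot": [[0,0,0],[0,0,0],[0,0,0],[0,0,0],[0,0,0],[0,0,0],[0,0,0]], "gripper": [1,1,1,1,1,1,1]}}

```text
time_s: 36.95
tool_pos: [0.4775, -0.1245, 0.2531]
tool_rot: [-180.0, -0.0, -179.9]
force: [-0.5, 0.0, 0.3]
grip_width: 0.0871
grasp_force: 0.0
```

```bash
python3 - <<'E'
from h import *
print(env.get_obs()['tool_pos'],delta([.4512,-.1255,.064]).round(3))
c=cam('wrist'); t=cam('top')
print(proj(c,[.4512,-.1255,.035]),proj(t,[.677,-.011,.132]))
cv2.imwrite('pics/d1.png',np.hstack([c['img'][80:330,140:500],cv2.resize(t['img'][120:225,260:420],(381,250),interpolation=cv2.INTER_CUBIC)])[:,:,::-1])
E
```

```text
[ 0.47749789 -0.12454383  0.25314231] [ 0.131 -0.004  0.946]
(np.float64(316.43258973154377), np.float64(160.3090468085453)) (np.float64(319.65304628660465), np.float64(166.01258852961558))
```

View pics/d1.png

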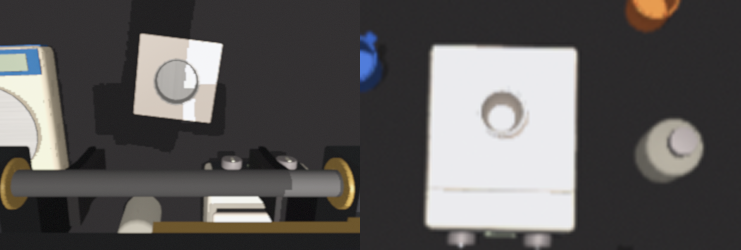

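The crucible stands mid-hotplate at top-view pixel (321,168). The dish is on the tile at wrist pixel (317,161), as predicted. I'm picking up the dish.

{"op": "step_arm", "data": {"delta_pos": [[0.1,-0.004,0.15],[0.131,-0.004,0.4],[0.131,-0.004,0.65],[0.131,-0.004,0.85],[0.131,-0.004,0.97],[0.131,-0.004,1],[0.131,-0.004,1]], "rot": [[0,0,0],[0,0,0],[0,0,0],[0,0,0],[0,0,0],[0,0,0],[0,0,0]], "gripper": [1,1,1,1,1,1,1]}}

```text
time_s: 37.92
tool_pos: [0.4509, -0.1264, 0.0537]
tool_rot: [-179.9, -0.0, -179.9]
force: [1.0, -0.6, 0.2]
grip_width: 0.0869
grasp_force: 0.0
```

{"op": "step_arm", "data": {"delta_pos": [[0,0,0.06],[0,0,0.11],[0,0,0.135],[0,0,0.135],[0,0,0.135],[0,0,0.135],[0,0,0.135],[0,0,0.135]], "rot": [[0,0,0],[0,0,0],[0,0,0],[0,0,0],[0,0,0],[0,0,0],[0,0,0],[0,0,0]], "gripper": [1,1,1,1,0.5,0,0,0], "squeeze": 20}}

```text
time_s: 38.92
tool_pos: [0.4505, -0.1264, 0.0267]
tool_rot: [180.0, 0.0, -180.0]
force: [-0.1, 0.2, 0.7]
grip_width: 0.0578
grasp_force: 20.1
```

{"op": "step_arm", "data": {"delta_pos": [[0,0,0],[0,0,-0.03],[0,0,-0.1],[0,0,-0.25],[0,0,-0.45],[0,0,-0.7],[0,0,-0.85],[0,0,-0.85]], "rot": [[0,0,0],[0,0,0],[0,0,0],[0,0,0],[0,0,0],[0,0,0],[0,0,0],[0,0,0]], "gripper": [0,0,0,0,0,0,0,0]}}

```text
time_s: 39.92
tool_pos: [0.4521, -0.127, 0.1996]
tool_rot: [179.9, 0.4, -180.0]
force: [0.6, 1.2, -1.5]
grip_width: 0.0581
grasp_force: 20.1
```

{"op": "step_arm", "data": {"delta_pos": [[-0.05,-0.15,0],[-0.12,-0.38,0],[-0.2,-0.62,0],[-0.28,-0.85,0],[-0.305,-1,0],[-0.305,-1,0]], "rot": [[0,0,0],[0,0,0],[0,0,0],[0,0,0],[0,0,0],[0,0,0]], "gripper": [0,0,0,0,0,0]}}

```text
time_s: 40.67
tool_pos: [0.5096, -0.3295, 0.1954]
tool_rot: [-179.9, -0.2, 179.7]
force: [1.1, 0.3, -0.0]
grip_width: 0.0578
grasp_force: 20.1
```

{"op": "step_arm", "data": {"delta_pos": [[0,-0.1,0],[0,-0.17,0],[0,-0.17,0.1],[0,-0.17,0.25],[0,-0.17,0.42],[0,-0.17,0.52],[0,-0.17,0.56],[0,-0.17,0.56],[0,-0.17,0.56]], "rot": [[0,0,0],[0,0,0],[0,0,0],[0,0,0],[0,0,0],[0,0,0],[0,0,0],[0,0,0],[0,0,0]], "gripper": [0,0,0,0,0,0,0,0,0]}}

```text
time_s: 41.8
tool_pos: [0.5122, -0.361, 0.0857]
tool_rot: [-179.9, 0.1, -180.0]
force: [-0.6, 0.3, 0.4]
grip_width: 0.0581
grasp_force: 20.1
```

{"op": "step_arm", "data": {"delta_pos": [[0,0,0.01],[0,0,0.02],[0,0,0.03],[0,0,0.04],[0,0,0.045],[0,0,0.045]], "rot": [[0,0,0],[0,0,0],[0,0,0],[0,0,0],[0,0,0],[0,0,0]], "gripper": [0,0,0,0,0,0]}}

```text
time_s: 42.55
tool_pos: [0.5116, -0.3604, 0.0767]
tool_rot: [179.9, 0.0, -180.0]
force: [-2.5, 3.6, 7.1]
grip_width: 0.0585
grasp_force: 20.2
```

{"op": "step_arm", "data": {"delta_pos": [[0,0,0.004],[0,0,0.007],[0,0,0.01],[0,0,0.01]], "rot": [[0,0,0],[0,0,0],[0,0,0],[0,0,0]], "gripper": [0,0,0,0]}}

```text
time_s: 43.05
tool_pos: [0.5116, -0.3604, 0.0765]
tool_rot: [179.9, 0.1, -180.0]
force: [-5.3, 5.9, 18.3]
grip_width: 0.058
grasp_force: 20.3
```

{"op": "step_arm", "data": {"delta_pos": [[0,0,-0.008],[0,0,-0.012],[0,0,-0.012],[0,0,-0.012],[0,0,-0.012],[0,0,-0.012],[0,0,-0.1],[0,0,-0.3],[0,0,-0.6],[0,0,-0.85],[0,0,-0.9],[0,0,-0.9]], "rot": [[0,0,0],[0,0,0],[0,0,0],[0,0,0],[0,0,0],[0,0,0],[0,0,0],[0,0,0],[0,0,0],[0,0,0],[0,0,0],[0,0,0]], "gripper": [0,0,0.4,0.7,0.9,1,1,1,1,1,1,1]}}

```text
time_s: 44.55
tool_pos: [0.5117, -0.3608, 0.2546]
tool_rot: [-180.0, 0.1, -180.0]
force: [-0.8, 0.4, -0.5]
grip_width: 0.0871
grasp_force: 0.0
```

```bash
python3 - <<'E'
from h import *
c=cam('wrist'); t=cam('top','t9.png'); print(proj(c,[.5125,-.361,.06]),proj(c,[.5125,-.361,.085]))
def big(c,p,w):
    u,v=map(int,proj(c,p)); u=min(max(u,w),640-w);v=min(max(v,w),400-w); print(u-w,v-w); return cv2.resize(c['img'][v-w:v+w,u-w:u+w],(390,390),interpolation=cv2.INTER_CUBIC)
cv2.imwrite('pics/e1.png',np.hstack([big(c,[.512,-.363,.06],75),cv2.resize(t['img'][80:320,90:420],(390,284))[0:284] if 0 else cv2.copyMakeBorder(cv2.resize(t['img'][80:320,90:420],(390,284)),53,53,0,0,0)])[:,:,::-1])
E
```

```text
(np.float64(316.890200775821), np.float64(184.19910377872552)) (np.float64(316.90316531023853), np.float64(188.451386271037))
240 108
```

View pics/e1.png

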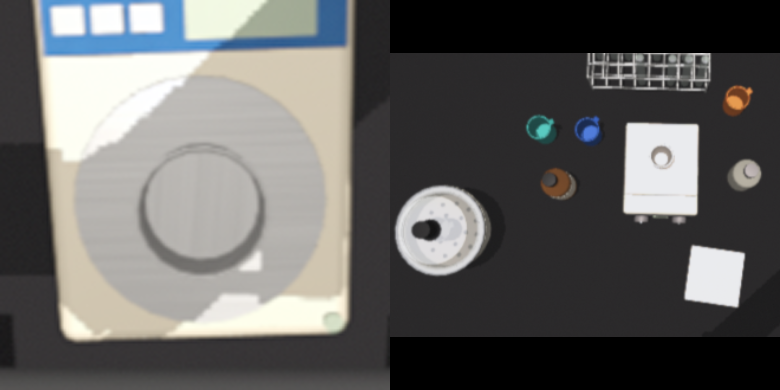

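The dish is centred on the pan (dish (202,208) against pan (200,199) in the crop, which parallax explains). The crucible is on the hotplate, the lid is seated, and the bottles haven't moved.

```bash
python3 -c "
from h import *
print(env.sign_off())"
```

```text
the job is handed in; nothing more can be done
None
```

I handed the job in at about 45 s: the beaker is in the desiccator with its lid seated, the dish is on the balance and the crucible is on the hotplate; the pictures showed each near the middle of its place, but the hand-in returned no verdict.

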